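# Check the jaw gap of a hose-fitting vise and hang the gauge up

### The arm

A 7-joint arm with a two-finger parallel gripper is mounted at the origin on the work surface. World frame = base frame: x ahead of the robot, y to its left, z up, the work surface at z = 0. Lengths are in m, angles in rad, forces in N, time in s.
With the tool pointing down it reaches from about 0.4 to 0.875 m from the base axis. Payload 4.4 kg.
Tool frame: the origin (TCP) lies at the very end of the fingers, on their centre line; the grasp point (between the pads) lies bot.grip_depth behind it (bot.grip_depth is the distance from the TCP to the grasp point, in m); z points along the fingers, y is the direction in which the jaws open and shut (so a half turn about z gives the same grasp; the last joint's range is limited). The gripper opens to 85 mm and grips with 20 to 120 N. Pads are 22 mm wide; open, the fingers measure 114 mm over their backs; the gripper's body (76 mm by 85 mm) begins 54 mm behind the grasp point. The pads swing forward as they close: fully open they stand 13 mm farther back than shut.
Start: joints at [-1.27, 0.628, 0.038, 1.517, -0.027, 0.996, -0.02], TCP at [0.233, 0.607, 0.231] pointing down, gripper open.
Joint ranges: [-3.06, 3.06], [-0.37, 2.12], [-1.25, 1.32], [0.18, 2.47], [-1.1, 4.24], [0.23, 1.98], [-2.94, 2.94]. Speed limits (rad/s): [2.57, 2.57, 3.14, 3.14, 3.14, 3.14, 3.14].

### API

Orientations are given as a unit quaternion [x, y, z, w].
In Python, from plant import bot gives the robot as it stands. Calls block until the motion is done:
- bot.move_to(position, orientation): joint-space move of the TCP to a pose.
- bot.movel(position, rot=None, rate=0.15): straight line of the TCP; rot=None keeps the orientation; rate is the mean speed in m/s.
- bot.movej(angles): joint-space move.
- bot.gripper_to(opening): finger opening in m; the grip force is fixed at half the most; returns when the fingers have stopped.
- bot.hold(seconds).
- bot.solve_ik(position, orientation): joint angles nearest the present ones, or None.
- bot.read_state(): the state.
- bot.grab_frame(name): name is "side" or "top" or "wrist"; returns a dict with "pixels" (480x640x3 uint8, red, green, blue), "fx", "fy", "cx", "cy" (pixels), "rvec" (rotation vector, rad) and "tvec" (3), from world to camera coordinates, as OpenCV has them. Camera axes: x right, y down, z forward; pixel columns grow to the right and rows downward; lengths in m; the calibration is good to about 2 mm. The wrist camera is an equidistant fisheye: a pixel r from the principal point sees the ray r / f radians off the axis. A picture is of the moment at which its call begins. There is no depth.
A pose or a line that the arm cannot do raises bot.MotionError and nothing moves.
- bot.finish_job(): hands the job in, once; it reports no verdict.
Trained networks look in the newest picture that a camera, given by its name, has taken for a name from the list of things; names that differ only in an ending like _2 or _b are one class to them, and where a whole thing is asked for, a point or a joint stands for the part that bears it (a point fixed in the world has none). Each returns a list of dicts, best first, with "score" (0 to 1); they miss things now and then, are a little off and sometimes report something else, mostly with a low value. They report only what shows in the picture. A call takes as long as a camera call. They do not tell look-alikes from the thing itself.
- bot.boxes_of(camera, label): "bbox" ([left, top, right, bottom] in pixels, round what is visible of it).
- bot.cut_out(camera, label): "pixels" (480x640 bool, what is visible of it) and "bbox" ([left, top, right, bottom] in pixels, round what is visible of it).
- bot.pinpoint(camera, label): "pixel" ([column, row] in pixels: a listed point, or the origin of a listed thing).
The state is a dict: "time_s": time; "joint_pos": joint angles; "qd": joint speeds; "tau": joint torques, N m; "ee_pos": TCP position; "eef_rot": TCP orientation; "contact_force": force on the tool from outside, world axes, zero at the start; "torque": the same for the moment, N m; "opening": finger opening in m.
Only numpy, scipy, OpenCV 4.12 (cv2) and the standard library are available. Lean on these libraries where they do the work, as an engineer would, in place of code of your own. Each camera call takes 0.05 s, during which the arm holds its last target. There are 200 camera calls.

### The job

At the hose-fitting counter, push the yellow sliding jaw of the sloping blue vise fully shut, then take the orange-handled gauge from its wooden stand and slide its blade straight down the sloping gap between the jaws until its shoulders sit home on the jaws. Then draw it out and hang it by its hole on the green-tipped peg, leaving the jaw shut and the fittings standing around undisturbed.

Things in the scene. Friction and masses are not known exactly. Their poses are not given: they have to be found in the camera images.
- vise: blue bench vise, fixed; base plate 225 x 100 x 20 mm. Origin: on the counter, under the middle of the gap's mouth (the plate runs from x -125 to +100 mm). x points from the sliding jaw to the fixed jaw, z up. Highest point 110 mm above the counter (the fixed jaw's rear top edge).
- fixed_jaw: the vise's steel far jaw, 84 mm wide, leaning 30 degrees. Origin: middle of the gap's mouth, 95 mm above the counter. z points out of the gap: up, leaning 30 degrees from vertical towards the sliding jaw; x squarely across the gap; y along it. Shut gap: 9 mm (x) by 36 mm (y), 64 mm deep, flared to 18 mm across x in the top 7 mm. Dark cheeks at its ends, tops at z = 0, stop the gauge's shoulders.
- jaw (a joint): travel of the yellow sliding jaw along the vise's x, 0 = open, 0.030 m = fully shut; stiff (about 6 N) and stays where left.
- jaw_push (a point): middle of the face to push, on the upright yellow push plate of the sliding jaw (plate 12 mm thick, 60 mm wide, top 90 mm above the counter); the point is 60 mm above the counter on the face turned away from the gap, and is to be pushed along the vise's +x.
- stand: wooden gauge stand, fixed, 70 x 80 x 50 mm block, origin under its centre; an upright slot 8 mm (x) by 33.5 mm (y), 40 mm deep, in the middle of its top holds the gauge.
- gauge: flat steel gauge, 156 mm long, 0.2 kg. Origin: centre of the blade's tip; z runs from tip to grip, x is the plate's normal, y its width. Blade 6 x 30 mm (x, y) from z 0 to 60; plate 6 x 50 mm from z 60 to 118 with a 28 mm round hole along x; orange grip 14 x 30 mm from z 116 to 156. Starts upright in the stand, tip 10 mm above the counter, axes as the stand's.
- gauge_grip (a point): point on the gauge's axis in the orange grip, 140 mm above the tip; grip it across its 14 mm thickness (along x).
- gauge_hole (a point): centre of the gauge's 28 mm hole, 92 mm above the tip.
- gauge_shoulder (a point): point on the gauge's axis level with the underside of its two shoulders, 60 mm above the tip.
- hook_stand: fixed stand with a 110 x 90 x 12 mm dark foot and a white 16 x 24 mm post (centred at x = +45 mm) 160 mm high, origin under the foot's centre; the peg sticks out of the post towards -x.
- peg: round steel peg with a green tip, 10 mm in diameter, 80 mm long. Origin: its root at the face of the post, 150 mm above the counter; z runs along it from root to tip, rising 20 degrees above level; y is level.
- brass_nipple: bystander: brass hose nipple standing upright, 60 mm diameter, 100 mm high, origin under its centre
- zinc_nipple: bystander: zinc-plated hose nipple standing upright, 56 mm diameter, 90 mm high, origin under its centre
- hose_clamp: bystander: steel band clamp lying flat, 54 mm diameter, 16 mm high, origin under its centre
Mind the look-alikes: they are no part of the job. Of the things shaped like the gauge, the steel one is meant. Leave any purple look-alike of the hook_stand alone.

How it is judged:
By the outcome, as a careful person would: the job done as asked, in the order asked, and still so for the second after the job is handed in, with the robot touching nothing.
It also fails if it takes over 72 s, if anything falls off the work surface, if the arm or the gripper's body presses on something with over 40 N, if the wrist force passes 120 N, or if a joint passes its speed limit or range.

## Working session

There is one attempt and no reset: what is moved stays moved. The work goes in short steps, each a Python script; the robot and the scene stay as the last script left them, time stands still between calls to the robot, and variables do not carry over. Pictures are saved under pics/ and viewed, on a budget of 10 in all, crops included, one or two more only if the job needs it, and the job is handed in when it is done.

```bash
ls; mkdir -p pics; python3 - <<'E'
from plant import bot
import cv2,numpy as np
print(bot.read_state(), bot.grip_depth)
for c in ["side","top"]:
    f=bot.grab_frame(c); cv2.imwrite(f"pics/{c}0.png",f["pixels"][:,:,::-1])
    print(c,{k:np.round(v,4).tolist() for k,v in f.items() if k!="pixels"})
    for n in ["vise","fixed_jaw","jaw","jaw_push","stand","gauge","gauge_grip","gauge_hole","gauge_shoulder","hook_stand","peg","brass_nipple","zinc_nipple","hose_clamp"]:
        print(n,[(round(d["score"],2),np.round(d["pixel"]).tolist()) for d in bot.pinpoint(c,n)])
E
```

```text
pics
{'time_s': 0.0, 'joint_pos': array([-1.26980161,  0.62932909,  0.03843106,  1.51837608, -0.02697991,
        0.99631876, -0.01999763]), 'qd': array([ 4.51829063e-04,  1.80254357e-04, -5.03006426e-05,  3.70802905e-04,
       -4.59248680e-04, -1.08373346e-03,  1.25509778e-03]), 'tau': array([ 1.23010781e-03, -5.63408804e+01,  1.22645885e+00, -1.93443847e+01,
        1.08786853e-02,  1.04259045e-02,  1.47044382e-06]), 'ee_pos': array([0.23285134, 0.60618052, 0.23039737]), 'eef_rot': array([ 1.82360133e-01,  9.83231339e-01, -9.43772697e-04, -1.57165203e-04]), 'contact_force': array([-0.14116262, -0.41996993,  0.90487899]), 'torque': array([-0.01241797,  0.04191919,  0.0008595 ]), 'opening': 0.08546308378827396} 0.0187
side {'fx': 559.7194, 'fy': 559.7194, 'cx': 317.2465, 'cy': 238.5472, 'rvec': [0.1491, -2.8318, 1.2392], 'tvec': [0.5275, 0.1081, 1.3897]}
vise []
fixed_jaw [(0.76, [304.0, 246.0])]Traceback (most recent call last):
  File "<stdin>", line 8, in <module>
ValueError: it knows: brass_nipple, fixed_jaw, gauge, gauge_grip, gauge_hole, gauge_shoulder, hook_stand, hose_clamp, jaw_push, peg, stand, vise, zinc_nipple
```

```bash
cat > h.py <<'E'
from plant import bot
import cv2,numpy as np
from scipy.spatial.transform import Rotation as R
N=["vise","fixed_jaw","jaw_push","stand","gauge","gauge_grip","gauge_hole","gauge_shoulder","hook_stand","peg","brass_nipple","zinc_nipple","hose_clamp"]
def K(f): return np.array([[f["fx"],0,f["cx"]],[0,f["fy"],f["cy"]],[0,0,1]])
def ray(f,px):
    "world camera centre and unit ray (pinhole)"
    M=R.from_rotvec(f["rvec"]).as_matrix(); d=M.T@np.linalg.solve(K(f),[px[0],px[1],1])
    return -M.T@f["tvec"], d/np.linalg.norm(d)
def atz(f,px,z):
    c,d=ray(f,px); return c+d*(z-c[2])/d[2]
def proj(f,P):
    return cv2.projectPoints(np.atleast_2d(np.float64(P)),np.float64(f["rvec"]),np.float64(f["tvec"]),K(f),None)[0][:,0]
def tri(f1,p1,f2,p2):
    A=[];b=[]
    for f,p in((f1,p1),(f2,p2)):
        c,d=ray(f,p);Q=np.eye(3)-np.outer(d,d);A.append(Q);b.append(Q@c)
    x=np.linalg.lstsq(np.vstack(A),np.hstack(b),rcond=None)[0]
    return x
E
python3 - <<'E'
from h import *
import pickle
F={}
for c in ["side","top"]:
    f=F[c]=bot.grab_frame(c); cv2.imwrite(f"pics/{c}1.png",f["pixels"][:,:,::-1])
    print(c,{k:np.round(v,4).tolist() for k,v in f.items() if k!="pixels"})
    for n in N:
        print(n,[(round(d["score"],2),np.round(d["pixel"],1).tolist()) for d in bot.pinpoint(c,n)])
pickle.dump(F,open("F.pkl","wb"))
E
```

```text
side {'fx': 559.7194, 'fy': 559.7194, 'cx': 317.2465, 'cy': 238.5472, 'rvec': [0.1491, -2.8318, 1.2392], 'tvec': [0.5275, 0.1081, 1.3897]}
vise [(0.75, [305.2, 273.3]), (0.21, [313.3, 347.1])]
fixed_jaw [(0.69, [303.1, 245.9]), (0.59, [314.8, 356.8]), (0.46, [355.5, 334.7])]
jaw_push [(0.86, [260.2, 255.1])]
stand [(0.57, [314.9, 378.5])]
gauge [(0.9, [268.5, 410.5]), (0.81, [312.9, 376.5])]
gauge_grip [(0.79, [267.3, 369.1]), (0.76, [311.7, 336.0])]
gauge_hole [(0.72, [310.3, 348.7]), (0.34, [249.6, 207.0])]
gauge_shoulder [(0.8, [269.0, 397.3]), (0.73, [314.4, 356.2])]
hook_stand [(0.97, [335.3, 180.6]), (0.71, [275.4, 174.3]), (0.66, [387.6, 199.1])]
peg [(0.67, [382.6, 155.5]), (0.66, [321.9, 136.1]), (0.51, [261.9, 127.4])]
brass_nipple [(0.94, [218.9, 318.7])]
zinc_nipple [(0.75, [262.6, 253.2]), (0.56, [250.3, 209.4])]
hose_clamp [(0.54, [356.0, 339.1])]
top {'fx': 515.1614, 'fy': 515.1614, 'cx': 325.2635, 'cy': 238.1162, 'rvec': [2.1899, -2.1873, 0.0432], 'tvec': [0.0234, 0.5641, 1.3424]}
vise [(0.86, [325.7, 237.0])]
fixed_jaw [(0.73, [327.7, 235.9])]
jaw_push [(0.84, [322.8, 198.7])]
stand [(0.96, [207.7, 260.3])]
gauge [(0.62, [210.5, 266.3])]
gauge_grip [(0.74, [200.7, 260.0]), (0.68, [467.5, 250.1]), (0.49, [160.7, 225.9]), (0.48, [195.5, 259.3])]
gauge_hole [(0.66, [201.9, 261.2]), (0.66, [168.1, 227.5])]
gauge_shoulder [(0.53, [170.6, 227.2]), (0.45, [202.7, 263.9])]
hook_stand [(0.9, [447.2, 319.9]), (0.7, [325.8, 235.3]), (0.66, [478.9, 185.6]), (0.65, [472.2, 253.8])]
peg [(0.73, [460.8, 308.6]), (0.56, [491.2, 241.1]), (0.53, [501.9, 162.0])]
brass_nipple [(0.93, [258.6, 179.8]), (0.45, [324.5, 235.8])]
zinc_nipple [(0.81, [417.9, 171.3])]
hose_clamp [(0.55, [209.0, 261.4]), (0.53, [256.1, 294.6])]
```

View pics/side1.png

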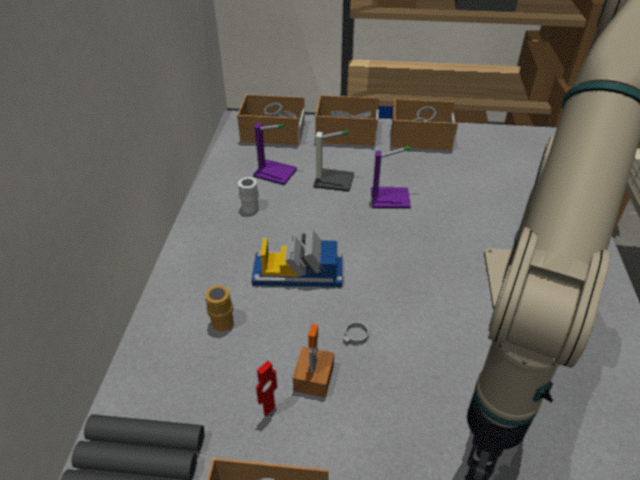

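View pics/top1.png

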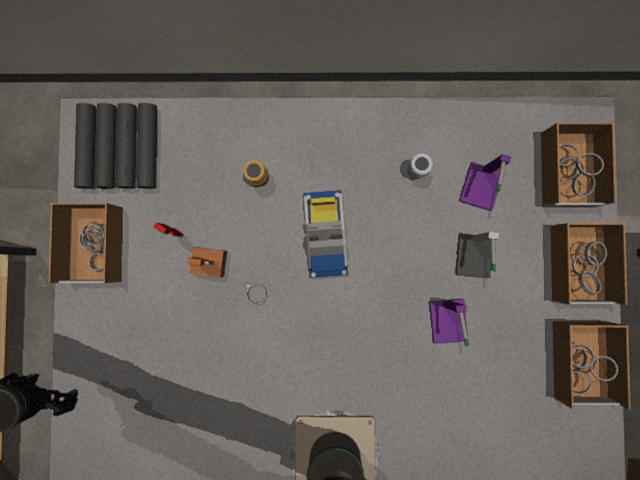

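The steel, orange-handled gauge stands in the wooden stand (top 207,262; side 313,350). The all-red one (top 168,229; side 267,385) is the look-alike. The hook with the white post and dark foot (top 475,255; side 335,160) is the real one, and the purple ones at top (483,185) and (448,320) are decoys. The yellow jaw is on the far side of the vise, so it has to be pushed towards the robot.

```bash
cat >> h.py <<'E'
def fproj(f,P):
    return cv2.fisheye.projectPoints(np.float64(P).reshape(-1,1,3),np.float64(f["rvec"]),np.float64(f["tvec"]),K(f),np.zeros(4))[0][:,0]
def fray(f,px):
    M=R.from_rotvec(f["rvec"]).as_matrix()
    v=np.array([(px[0]-f["cx"])/f["fx"],(px[1]-f["cy"])/f["fy"]]);r=np.linalg.norm(v)
    d=M.T@np.r_[v/max(r,1e-9)*np.sin(r),np.cos(r)]
    return -M.T@f["tvec"],d
def fatz(f,px,z):
    c,d=fray(f,px); return c+d*(z-c[2])/d[2]
def down(yaw,tilt=0,ax=None):
    "tool pointing down, tool y at angle yaw in the world plane"
    y=np.array([np.cos(yaw),np.sin(yaw),0]); z=np.array([0,0,-1.]); return R.from_matrix(np.c_[np.cross(y,z),y,z]).as_quat()
def st(): 
    s=bot.read_state(); print("t",round(s["time_s"],2),"p",s["ee_pos"].round(4),"F",s["contact_force"].round(1),"o",round(s["opening"],4)); return s
E
python3 - <<'E'
from h import *
import pickle
F=pickle.load(open("F.pkl","rb"));S,T=F["side"],F["top"]
for n,a,b in [("fixedjaw",(303.1,245.9),(327.7,235.9)),("jaw_push",(260.2,255.1),(322.8,198.7)),("grip",(311.7,336),(200.7,260)),("hole",(310.3,348.7),(201.9,261.2)),("shoulder",(314.4,356.2),(202.7,263.9)),("vise",(305.2,273.3),(325.7,237)),("stand",(314.9,378.5),(207.7,260.3)),("hook",(335.3,180.6),(472.2,253.8)),("pegroot",(321.9,136.1),(491.2,241.1)),("brass",(218.9,318.7),(258.6,179.8)),("zinc",(250.3,209.4),(417.9,171.3)),("clamp",(356,339),(256,294.6))]:
    print(n,tri(S,a,T,b).round(4))
for n,p,z in [("vise c1",(304,192),.02),("c2",(341,191),.02),("c3",(347,275),.02),("c4",(310,277),.02),("peg tip",(493.5,268),.177),("postTop",(493,236),.16)]: print(n,atz(T,p,z).round(3))
# candidate tool yaws at stand, vise
for nm,p in [("stand",(.52,.28,.36)),("vise",(.56,0,.36)),("hook",(.53,-.35,.3))]:
    for yaw in (0,np.pi/2,np.pi,-np.pi/2):
        q=bot.solve_ik(p,down(yaw)); print(nm,round(yaw,2),None if q is None else np.round(q,2))
# insertion pose: tool z = -(sin30,0,cos30)
a=np.radians(30);z=-np.array([np.sin(a),0,np.cos(a)])
for s in(1,-1):
    y=s*np.array([np.cos(a),0,-np.sin(a)])
    q=bot.solve_ik((.62,0,.18),R.from_matrix(np.c_[np.cross(y,z),y,z]).as_quat()); print("ins",s,q)
E
```

```text
fixedjaw [0.5645 0.0169 0.085 ]
jaw_push [0.666  0.0304 0.0561]
grip [0.5056 0.3223 0.1335]
hole [0.5055 0.3282 0.0997]
shoulder [0.498  0.3311 0.0794]
vise [ 0.5635  0.0228 -0.0051]
stand [0.5024 0.3358 0.0063]
hook [ 0.5191 -0.3649  0.0021]
pegroot [ 0.553  -0.3679  0.155 ]
brass [0.7281 0.2033 0.0122]
zinc [ 0.7488 -0.2259 -0.0161]
clamp [ 0.4165  0.2097 -0.012 ]
vise c1 [0.686 0.08  0.02 ]
c2 [ 0.688 -0.017  0.02 ]
c3 [ 0.467 -0.033  0.02 ]
c4 [0.462 0.064 0.02 ]
peg tip [ 0.487 -0.366  0.177]
postTop [ 0.562 -0.371  0.16 ]
stand 0 [-0.8   0.45  0.41  1.51 -0.18  1.22 -0.37]
stand 1.57 [-0.54  0.43  0.    1.5  -0.    1.21  1.03]
stand 3.14 [-0.27  0.45 -0.42  1.49  0.19  1.23  2.42]
stand -1.57 [-1.04  0.54  0.84  1.52 -0.41  1.27 -1.72]
vise 0 [-0.42  0.42  0.56  1.6  -0.23  1.19  0.19]
vise 1.57 [-0.22  0.39  0.25  1.59 -0.1   1.18  1.62]
vise 3.14 [-0.71  0.59  1.15  1.6  -0.56  1.31 -2.62]
vise -1.57 [-0.62  0.5   0.92  1.6  -0.42  1.25 -1.2 ]
hook 0 [ 0.02  0.73  1.    1.49 -0.62  1.27  1.09]
hook 1.57 [ 0.18  0.61  0.63  1.48 -0.38  1.17  2.44]
hook 3.14 [-0.03  0.79  1.15  1.49 -0.73  1.33 -1.97]
hook -1.57 [-0.05  0.84  1.25  1.49 -0.81  1.39 -0.33]
ins 1 [-0.17664576  0.97577319  0.33583007  1.10583928 -0.23075737  1.62473375
  0.14229231]
ins -1 [ 0.20454525  1.00769504 -0.58455242  1.08814738  0.35398342  1.67945316
  2.81514818]
```

```bash
cat > look.py <<'E'
from h import *
import sys,pickle
def look(tag,names,cams=("wrist",)):
    for c in cams:
        f=bot.grab_frame(c); pickle.dump(f,open(f"{tag}_{c}.pkl","wb")); cv2.imwrite(f"pics/{tag}_{c}.png",f["pixels"][:,:,::-1])
        if c=="wrist": print({k:np.round(v,4).tolist() for k,v in f.items() if k!="pixels"})
        for n in names: print(c,n,[(round(d["score"],2),np.round(d["pixel"],1).tolist()) for d in bot.pinpoint(c,n)])
E
python3 - <<'E'
from look import *
bot.move_to([.49,.33,.33],down(0)); st()
look("stand",["stand","gauge","gauge_grip","gauge_hole","gauge_shoulder"])
bot.move_to([.56,.02,.36],down(np.radians(4))); st()
look("vise",["vise","fixed_jaw","jaw_push"])
w=np.hstack([cv2.resize(cv2.imread(f"pics/{t}_wrist.png"),(400,300)) for t in("stand","vise")])
a=cv2.imread("pics/stand_wrist.png")[100:480,120:520];b=cv2.imread("pics/vise_wrist.png")[100:480,120:520]
cv2.imwrite("pics/both1.png",np.hstack([a,b]))
E
```

```text
t 3.0 p [0.4886 0.332  0.3294] F [-0.3  0.4 -0.6] o 0.085
{'fx': 371.6483, 'fy': 371.6483, 'cx': 320.0897, 'cy': 238.6131, 'rvec': [-2.841, -0.0065, 0.0002], 'tvec': [-0.4901, 0.2483, 0.5719]}
wrist stand [(0.68, [333.1, 186.0])]
wrist gauge [(0.91, [395.7, 122.1]), (0.68, [328.5, 187.5]), (0.65, [269.7, 276.6]), (0.29, [333.6, 201.6])]
wrist gauge_grip [(0.83, [427.4, 121.3]), (0.78, [335.1, 214.1]), (0.69, [329.3, 187.0])]
wrist gauge_hole [(0.69, [414.8, 117.6]), (0.55, [334.6, 201.1]), (0.55, [438.5, 399.3])]
wrist gauge_shoulder [(0.76, [333.0, 197.4]), (0.75, [407.8, 120.3]), (0.49, [335.7, 214.8])]
t 4.52 p [0.56   0.022  0.3597] F [-0.1  0.8 -0.6] o 0.0852
{'fx': 371.6483, 'fy': 371.6483, 'cx': 320.0897, 'cy': 238.6131, 'rvec': [-2.8399, -0.1035, -0.0162], 'tvec': [-0.5606, -0.0934, 0.4971]}
wrist vise [(0.92, [321.2, 183.5])]
wrist fixed_jaw [(0.57, [326.6, 195.0])]
wrist jaw_push [(0.76, [405.6, 189.2])]
```

View pics/both1.png

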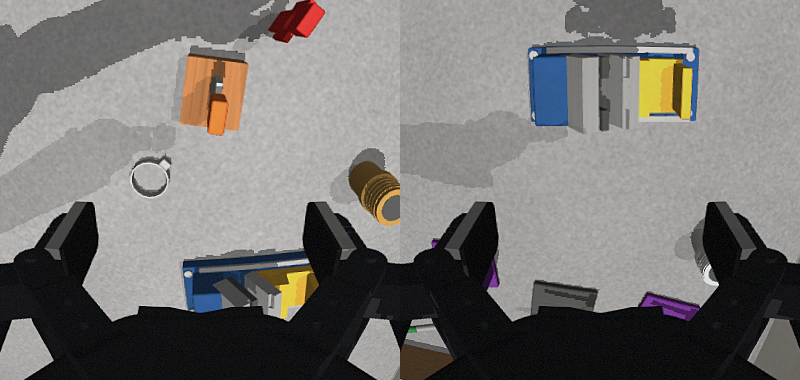

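```bash
cat > fit.py <<'E'
from h import *
import pickle
from scipy.optimize import minimize
def box(x0,x1,y0,y1,z0,z1): return np.array([[x,y,z] for x in(x0,x1) for y in(y0,y1) for z in(z0,z1)])
def W(p,P): 
    r=R.from_euler("z",p[2]).as_matrix(); return P@r.T+[p[0],p[1],0]
def sil(f,pr,p,boxes,s=4):
    m=np.zeros((480*s,640*s),np.uint8)
    for b in boxes:
        u=pr(f,W(p,b)); cv2.fillConvexPoly(m,cv2.convexHull(((u+.5)*s).round().astype(np.int32)),1)
    return m>0
def iou_fit(views,boxes,p0,s=4):
    "views: (frame, projector, boolean mask)"
    big=[cv2.resize(m.astype(np.uint8),None,fx=s,fy=s,interpolation=0)>0 for _,_,m in views]
    def cost(d):
        p=np.array(p0)+np.array(d)*[.01,.01,.1]; c=0
        for (f,pr,_),M in zip(views,big):
            a=sil(f,pr,p,boxes,s); c+=1-(a&M).sum()/(a|M).sum()
        return c/len(views)
    r=minimize(cost,[0,0,0],method="Nelder-Mead",options=dict(initial_simplex=[[0,0,0],[.6,0,0],[0,.6,0],[0,0,.6]],xatol=.01,fatol=1e-4))
    return np.array(p0)+r.x*[.01,.01,.1],r.fun
STAND=[box(-.035,.035,-.04,.04,0,.05),box(-.007,.007,-.015,.015,.126,.166)]
def omask(f,c,rad,pr):
    h=cv2.cvtColor(f["pixels"],cv2.COLOR_RGB2HSV); m=(h[...,0]>4)&(h[...,0]<18)&(h[...,1]>110)&(h[...,2]>60)
    u=pr(f,[[c[0],c[1],.08]])[0]; yy,xx=np.mgrid[:480,:640]
    return m&(np.hypot(xx-u[0],yy-u[1])<rad)
E
python3 - <<'E'
from fit import *
F=pickle.load(open("F.pkl","rb"));w=pickle.load(open("stand_wrist.pkl","rb"));v=pickle.load(open("vise_wrist.pkl","rb"))
c=(.5024,.3358)
V={"w":(w,fproj,omask(w,c,75,fproj)),"t":(F["top"],proj,omask(F["top"],c,35,proj)),"s":(F["side"],proj,omask(F["side"],c,60,proj))}
for k in("w","t","s","wts"):
  for y0 in(0,-.2): print(k,*[x.round(4) for x in iou_fit([V[i] for i in k],STAND,(*c,y0))])
print("stand from wrist pinpoint",fatz(w,(333.1,186),0).round(4))
for n,p,z in [("vise",(321.2,183.5),0),("fj",(326.6,195),.095),("push",(405.6,189.2),.06)]: print(n,fatz(v,p,z).round(4))
p=(.5635,.0227,np.radians(184.1))
im=v["pixels"][:,:,::-1].copy()
crop=cv2.resize(im[125:245,240:430],None,fx=4.2,fy=4.2,interpolation=cv2.INTER_CUBIC)
def line(A,B,col):
    u=fproj(v,W(p,np.array([A,B]))); u=((u-[240,125]+.5)*4.2).round().astype(int); cv2.line(crop,tuple(u[0]),tuple(u[1]),col,1)
b=box(-.125,.1,-.05,.05,.02,.02)[[0,2,6,4]]
for i in range(4): line(b[i],b[(i+1)%4],(0,255,0))
a=np.radians(30);X=np.array([np.cos(a),0,np.sin(a)]);Y=np.array([0,1,0]);o=np.array([0,0,.095])
g=[o+X*i*.009+Y*j*.018 for i,j in((-1,-1),(-1,1),(1,1),(1,-1))]
for i in range(4): line(g[i],g[(i+1)%4],(0,0,255))
cv2.imwrite("pics/crop2.png",crop)
E
```

```text
w [ 0.5034  0.3323 -0.1253] 0.0796
w [ 0.5036  0.3323 -0.1238] 0.08
t [ 0.5026  0.3338 -0.1093] 0.1723
t [ 0.5024  0.3339 -0.0948] 0.1746
s [ 0.5036  0.3298 -0.0433] 0.1914
s [ 0.5036  0.3298 -0.0728] 0.1935
wts [ 0.5031  0.3321 -0.1092] 0.1568
wts [ 0.503   0.3322 -0.1152] 0.1564
stand from wrist pinpoint [0.5053 0.333  0.    ]
vise [0.5621 0.0219 0.    ]
fj [0.5676 0.0238 0.095 ]
push [0.6648 0.0327 0.06  ]
```

View pics/crop2.png

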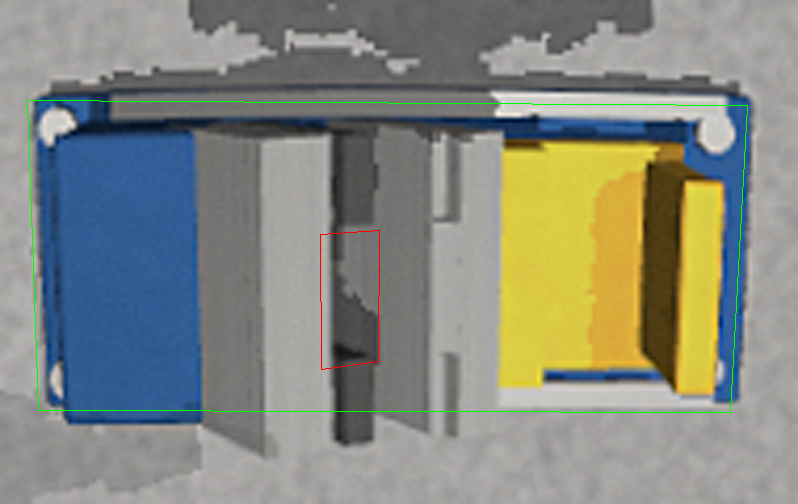

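```bash
cat > vfit.py <<'E'
from fit import *
from scipy.optimize import least_squares
v=pickle.load(open("vise_wrist.pkl","rb"))
def c2p(c): return np.array(c)/4.2+[239.5,124.5]
a=np.radians(30);X=np.array([np.cos(a),0,np.sin(a)]);o=np.array([0,0,.095])
pts=[((38,95),(.1,-.05,.02)),((750,98),(-.125,-.05,.02)),((737,403),(-.125,.05,.02)),((48,406),(.1,.05,.02))]
L=np.array([W((0,0,0),np.array([q]))[0] for _,q in pts]);U=np.array([c2p(c) for c,_ in pts])
r=least_squares(lambda p:(fproj(v,W(p,L))-U).ravel(),[.5635,.0227,3.21])
print(r.x.round(4),r.fun.round(1))
Pz=lambda c,z:fatz(v,c2p(c),z).round(4)
print("cheek inner mids z.095",Pz((352,222),.095),Pz((354,357),.095),"fixed lip",Pz((331,290),.0995))
print("push top edge",Pz((724,182),.09),Pz((715,394),.09))
E
python3 - <<'E'
import vfit
from h import *
d=np.array([np.cos(vfit.r.x[2]),np.sin(vfit.r.x[2])]); yaw=vfit.r.x[2]-np.pi
bot.move_to([.715,.033,.2],down(yaw)); bot.gripper_to(0.0); bot.movel([.715,.033,.05],rate=.25); st()
E
```

```text
[0.5659 0.0248 3.2177] [-1.   0.   1.  -0.2  0.5  0.4 -0.3 -0. ]
cheek inner mids z.095 [0.5625 0.0434 0.095 ] [0.5657 0.0071 0.095 ] fixed lip [0.5583 0.0256 0.0995]
push top edge [0.6618 0.0623 0.09  ] [0.6667 0.0034 0.09  ]
t 7.12 p [0.7162 0.0327 0.0513] F [-0.   0.9  1.2] o -0.0
```

```bash
python3 - <<'E'
from h import *
d=np.array([-.9971,-.0760,0]); p0=np.array([.716,.0333,.05])
for s in [.03,.04,.05,.055,.058,.061,.063,.065,.067,.069,.071,.073,.075]:
    bot.movel(p0+d*s,rate=.06); S=st()
    if s>.05 and abs(S["contact_force"][:2]@d[:2])>14: break
E
```

```text
t 7.76 p [0.6868 0.0312 0.0507] F [ 0.2 -0.1  1.5] o -0.0001
t 8.07 p [0.6776 0.0304 0.0509] F [2.5 0.1 3.6] o 0.0
t 8.39 p [0.6676 0.0296 0.0511] F [4.3 0.8 5.5] o 0.0002
t 8.64 p [0.663  0.0292 0.0511] F [4.3 0.3 6.2] o -0.0001
t 8.89 p [0.6612 0.029  0.0513] F [5.3 0.6 4.2] o -0.0001
t 9.14 p [0.6602 0.0289 0.0519] F [9.5 1.1 4.4] o -0.0
t 9.39 p [0.6598 0.0288 0.0522] F [12.4  1.1  3.3] o 0.0001
t 9.64 p [0.6598 0.0288 0.0524] F [16.3  0.9  0.7] o 0.0006
```

```bash
python3 - <<'E'
from look import *
d=np.array([-.9971,-.0760,0]); p0=np.array([.716,.0333,.05])
for s in [.069,.073]:
    bot.movel(p0+d*s,rate=.06); S=st()
    bot.hold(.1); S=st()
bot.movel(p0+d*.04,rate=.15); bot.movel([.69,.033,.2],rate=.3)
bot.move_to([.56,.0,.33],down(np.radians(4.4))); st()
look("vise2",["vise","fixed_jaw","jaw_push"])
im=cv2.imread("pics/vise2_wrist.png"); cv2.imwrite("pics/crop3.png",cv2.resize(im[100:240,240:430],None,fx=4.2,fy=4.2,interpolation=cv2.INTER_CUBIC))
E
```

```text
t 9.89 p [0.6599 0.0288 0.0527] F [24.8  1.5 -6. ] o 0.0
t 9.99 p [0.6599 0.0288 0.0527] F [23.8  2.  -6.3] o -0.0001
t 10.24 p [0.66   0.0287 0.0529] F [ 33.1   2.7 -14.4] o 0.0003
t 10.34 p [0.66   0.0288 0.0529] F [ 33.4   1.8 -14.2] o -0.0001
t 12.13 p [0.5601 0.0009 0.3286] F [ 0.6 -0.1 -0.1] o -0.0001
{'fx': 371.6483, 'fy': 371.6483, 'cx': 320.0897, 'cy': 238.6131, 'rvec': [-2.8388, -0.1115, -0.0157], 'tvec': [-0.5586, -0.1077, 0.4608]}
wrist vise [(0.64, [325.2, 168.7])]
wrist fixed_jaw [(0.94, [331.6, 180.4])]
wrist jaw_push [(0.91, [399.2, 177.5]), (0.34, [324.7, 167.5])]
```

View pics/crop3.png

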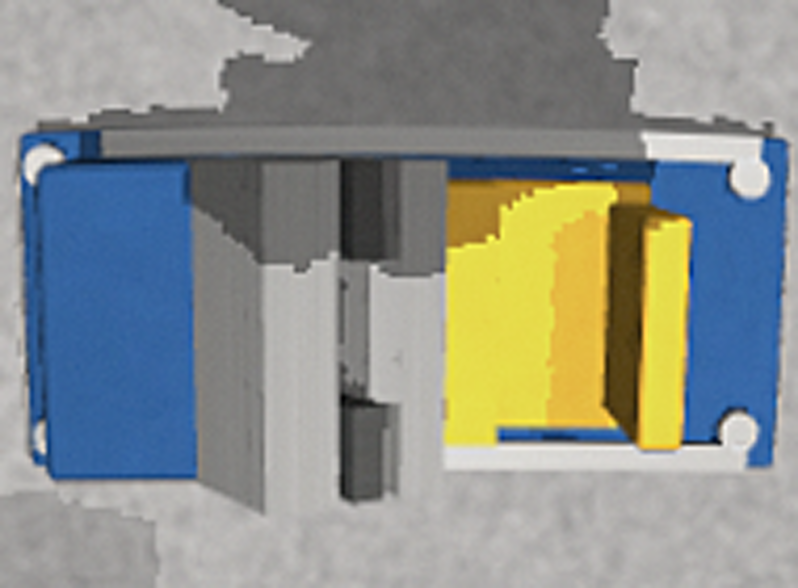

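```bash
python3 - <<'E'
from fit import *
from scipy.optimize import least_squares
v=pickle.load(open("vise2_wrist.pkl","rb"))
c2p=lambda c:np.array(c)/4.2+[239.5,99.5]
pts=[((22,135),(.1,-.05,.02)),((788,140),(-.125,-.05,.02)),((772,467),(-.125,.05,.02)),((35,463),(.1,.05,.02))]
L=np.array([q for _,q in pts]);U=np.array([c2p(c) for c,_ in pts])
r=least_squares(lambda p:(fproj(v,W(p,L))-U).ravel(),[.5635,.0227,3.21]);print(r.x.round(4),r.fun.round(1))
Pz=lambda c,z:fatz(v,c2p(c),z).round(4)
print("cheeks",Pz((370,262),.095),Pz((362,400),.095),"lip",Pz((340,330),.0995),"push top",Pz((690,220),.09),Pz((681,447),.09))
q=down(-.12)
bot.move_to([.5033,.3325,.24],q); bot.gripper_to(.06); bot.movel([.5033,.3325,.131],rate=.12); st()
bot.gripper_to(0.0); st(); bot.hold(.2); st()
E
```

```text
[0.5662 0.025  3.2199] [-0.6 -0.7  0.8 -0.4  0.7  0.4 -0.8  0.9]
cheeks [0.5646 0.0424 0.095 ] [0.5655 0.0084 0.095 ] lip [0.5587 0.0259 0.0995] push top [0.6427 0.06   0.09  ] [0.6473 0.0025 0.09  ]
t 15.31 p [0.5039 0.3328 0.1317] F [ 0.3 -0.3 -0.1] o 0.0601
t 15.79 p [0.5035 0.3327 0.1315] F [ 0.2 -0.9  4.6] o 0.0134
t 15.99 p [0.5035 0.3327 0.1315] F [-0.6 -0.3  5.9] o 0.0132
```

```bash
cat > ins.py <<'E'
from look import *
V=np.array([.566,.0250,0]);Rz=R.from_euler("z",3.2188).as_matrix();a=np.radians(30)
zj=Rz@[-np.sin(a),0,np.cos(a)];xj=Rz@[np.cos(a),0,np.sin(a)];yj=np.cross(zj,xj);O=V+[0,0,.095]
Q=R.from_matrix(np.c_[np.cross(-xj,-zj),-xj,-zj]).as_quat()
def tcp(s,dx=0,dy=0): return O+zj*(s+.1215)+xj*dx+yj*dy
E
python3 - <<'E'
from ins import *
bot.movel([.5033,.3325,.28],rate=.2); st()
bot.move_to(tcp(.05),Q); st()
bot.movel(tcp(.012),rate=.1); st(); print(tcp(.012),zj,xj,yj)
look("ins",["gauge","gauge_hole","gauge_shoulder","fixed_jaw"],("wrist","side","top"))
w=cv2.imread("pics/ins_wrist.png");s=cv2.imread("pics/ins_side.png")[190:310,230:370]
cv2.imwrite("pics/ins_c.png",np.hstack([cv2.resize(w,(400,300)),cv2.resize(s,(400,300),interpolation=cv2.INTER_CUBIC)]))
cv2.imwrite("pics/ins_w.png",cv2.resize(w[170:480,180:460],None,fx=1.9,fy=1.9))
E
```

```text
t 16.88 p [0.5022 0.3321 0.2784] F [-0.1  0.  -2.4] o 0.0135
t 18.17 p [0.6515 0.0343 0.2436] F [-1.1  0.8 -2.7] o 0.0128
t 18.7 p [0.6329 0.0316 0.2115] F [ 0.6 -0.5 -2.4] o 0.0136
[0.63255115 0.03014847 0.21061439] [0.4985105  0.03856533 0.8660254 ] [-0.86344551 -0.06679711  0.5       ] [ 7.71306641e-02 -9.97020993e-01 -6.93889390e-18]
{'fx': 371.6483, 'fy': 371.6483, 'cx': 320.0897, 'cy': 238.6131, 'rvec': [-2.7306, -0.2195, 0.7132], 'tvec': [-0.444, -0.135, 0.6302]}
wrist gauge [(0.57, [314.4, 232.5])]
wrist gauge_hole [(0.93, [319.0, 282.1])]
wrist gauge_shoulder []
wrist fixed_jaw [(0.93, [320.8, 229.8])]
side gauge [(0.91, [270.6, 409.7]), (0.65, [297.9, 240.6]), (0.6, [274.7, 216.6])]
side gauge_hole [(0.7, [275.0, 216.8]), (0.58, [265.7, 384.3])]
side gauge_shoulder [(0.93, [285.1, 221.7]), (0.72, [268.1, 394.8])]
side fixed_jaw [(0.91, [301.3, 246.5])]
top gauge [(0.68, [325.3, 234.9])]
top gauge_hole [(0.67, [322.4, 210.5]), (0.66, [168.2, 227.9])]
top gauge_shoulder [(0.8, [324.4, 220.5]), (0.49, [169.6, 230.8])]
top fixed_jaw [(0.64, [325.6, 233.9])]
```

View pics/ins_c.png

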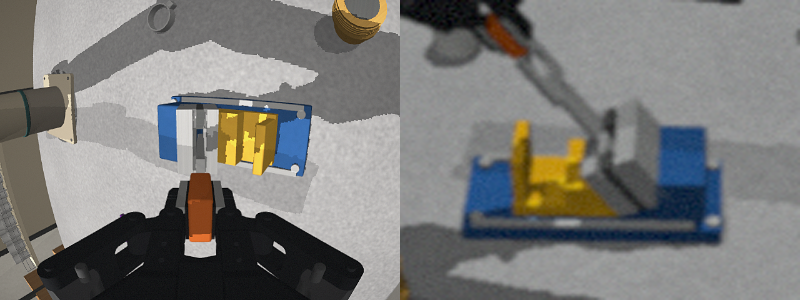

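```bash
python3 - <<'E'
from ins import *
st()
w=pickle.load(open("ins_wrist.pkl","rb"))
im=w["pixels"][150:330,255:385,::-1].copy(); k=3.3; im=cv2.resize(im,None,fx=k,fy=k,interpolation=cv2.INTER_CUBIC)
def poly(P,c):
    u=((fproj(w,P)-[255,150]+.5)*k).round().astype(np.int32); cv2.polylines(im,[u],True,c,1)
h=[(-.009,-.018),(-.009,.018),(.009,.018),(.009,-.018)]
poly([O+xj*i+yj*j for i,j in h],(0,0,255))
s=bot.read_state(); M=R.from_quat(s["eef_rot"]).as_matrix(); T=s["ee_pos"]+M[:,2]*.1215
print("tip",T, "tip in jaw",[(T-O)@e for e in(xj,yj,zj)], "axis err deg",[np.degrees(-M[:,2]@e) for e in(xj,yj)])
poly([T+M[:,1]*i+M[:,0]*j for i,j in((-.003,-.015),(-.003,.015),(.003,.015),(.003,-.015))],(0,255,0))
poly([T-M[:,2]*z+M[:,0]*j+M[:,1]*.003 for z,j in((0,-.015),(0.06,-.015),(.06,-.025),(.118,-.025),(.118,.025),(.06,.025),(.06,.015),(0,.015))],(255,0,255))
cv2.imwrite("pics/ins_o.png",im)
E
```

```text
t 19.45 p [0.6326 0.0301 0.2106] F [-0.1 -0.2 -2.9] o 0.0134
tip [0.57198585 0.02544929 0.10537347] tip in jaw [np.float64(-1.1732842169376888e-05), np.float64(1.3744376007291684e-05), np.float64(0.011985019836093578)] axis err deg [np.float64(-0.0016072029214740304), np.float64(0.0032991629625597598)]
```

View pics/ins_o.png

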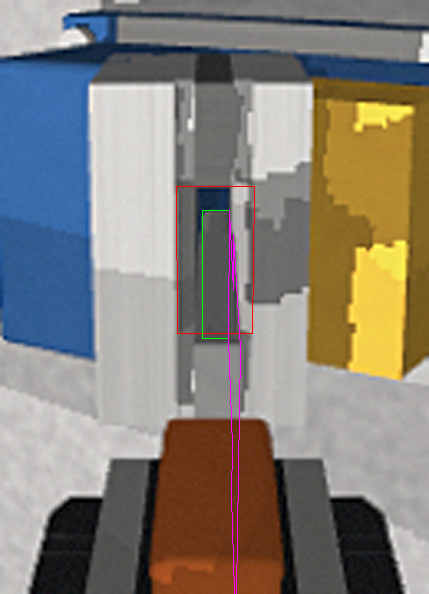

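```bash
python3 - <<'E'
from ins import *
def chk(s):
    S=st(); f=S["contact_force"]; print(s,"fx,fy,fz",[round(float(f@e),1) for e in(xj,yj,zj)],"pos",[round(float((S["ee_pos"]-tcp(0))@e),4) for e in(xj,yj,zj)]); return f
for s in [-.004,-.02,-.04,-.054]:
    bot.movel(tcp(s),rate=.07); f=chk(s)
    if np.linalg.norm(f)>25: break
else:
    for s in [-.058,-.06,-.062,-.064,-.066]:
        bot.movel(tcp(s),rate=.04); f=chk(s)
        if f@zj>12: break
E
```

```text
t 19.82 p [0.6243 0.0296 0.1966] F [ 0.4 -1.  -2.8] o 0.0133
-0.004 fx,fy,fz [-1.6, 1.0, -2.2] pos [0.0001, -0.0001, -0.0042]
t 20.2 p [0.6166 0.029  0.1829] F [ 0.1  0.2 -2.5] o 0.0133
-0.02 fx,fy,fz [-1.3, -0.2, -2.1] pos [-0.0, -0.0001, -0.02]
t 20.63 p [0.6067 0.0282 0.1656] F [ 0.4 -0.1 -3.4] o 0.0132
-0.04 fx,fy,fz [-2.0, 0.1, -2.8] pos [-0.0001, -0.0001, -0.0399]
t 20.98 p [0.5996 0.0277 0.1534] F [-0.   0.5 -3.1] o 0.013
-0.054 fx,fy,fz [-1.5, -0.5, -2.7] pos [-0.0, -0.0001, -0.0541]
t 21.23 p [0.5976 0.0275 0.1499] F [-0.4  0.2 -2.3] o 0.0134
-0.058 fx,fy,fz [-0.8, -0.2, -2.2] pos [-0.0, -0.0, -0.0581]
t 21.48 p [0.5966 0.0274 0.1482] F [ 0.6 -0.4 -2.9] o 0.0134
-0.06 fx,fy,fz [-1.9, 0.4, -2.3] pos [0.0, -0.0, -0.0601]
t 21.73 p [0.5966 0.0273 0.1479] F [2.8 0.3 5.9] o 0.013
-0.062 fx,fy,fz [0.5, -0.1, 6.5] pos [-0.0001, 0.0, -0.0603]
t 21.98 p [0.5966 0.0273 0.1479] F [ 6.   0.4 12.7] o 0.0135
-0.064 fx,fy,fz [1.2, 0.1, 14.0] pos [-0.0001, 0.0, -0.0604]
```

```bash
python3 - <<'E'
from ins import *
bot.movel(tcp(.03),rate=.15); st(); bot.movel(tcp(.09),rate=.25)
bot.move_to([.44,-.30,.33],down(-.03)); st()
look("hook",["hook_stand","peg"],("wrist","side","top"))
for c in("side","top"):
    for n in("hook_stand","peg"): 
        C=bot.cut_out(c,n); print(c,n,[(round(d["score"],2),d["bbox"]) for d in C]); pickle.dump(C,open(f"cut_{c}_{n}.pkl","wb"))
w=cv2.imread("pics/hook_wrist.png"); t=cv2.imread("pics/hook_top.png")[215:295,440:515]; s=cv2.imread("pics/hook_side.png")[120:200,300:375]
cv2.imwrite("pics/hook_c.png",np.hstack([cv2.resize(w,(480,360)),np.vstack([cv2.resize(x,(300,180) if 0 else (320,180),interpolation=cv2.INTER_CUBIC) for x in(t,s)])]))
E
```

```text
t 22.76 p [0.6406 0.0308 0.225 ] F [-0.2  0.2 -2.9] o 0.0132
t 24.68 p [ 0.4413 -0.2988  0.3296] F [ 0.9 -0.2 -3.6] o 0.0132
{'fx': 371.6483, 'fy': 371.6483, 'cx': 320.0897, 'cy': 238.6131, 'rvec': [-2.8411, 0.0383, 0.0048], 'tvec': [-0.4497, -0.3405, 0.389]}
wrist hook_stand [(0.89, [379.8, 234.8]), (0.88, [506.6, 247.0]), (0.63, [249.1, 186.3])]
wrist peg [(0.85, [258.6, 208.8]), (0.79, [578.4, 295.2]), (0.6, [440.7, 282.9])]
side hook_stand [(0.92, [388.0, 199.9]), (0.91, [271.7, 174.7]), (0.72, [334.3, 180.4]), (0.62, [363.2, 114.0])]
side peg [(0.62, [260.6, 126.2]), (0.6, [322.2, 137.6]), (0.42, [381.1, 157.4])]
top hook_stand [(0.91, [447.0, 318.3]), (0.76, [471.6, 253.2]), (0.26, [487.3, 289.9])]
top peg [(0.54, [494.6, 240.3]), (0.51, [504.1, 162.2]), (0.44, [458.2, 309.1])]
side hook_stand [(0.96, [253.7, 125.4, 299.0, 183.7]), (0.66, [316.8, 128.5, 356.6, 191.9]), (0.57, [367.3, 149.4, 408.5, 209.4]), (0.3, [204.7, 282.0, 230.6, 330.8])]
side peg [(0.52, [382.9, 147.3, 409.5, 158.0])]
top hook_stand [(0.84, [455.2, 229.8, 498.6, 277.6]), (0.76, [458.6, 154.6, 511.4, 209.5])]
top peg [(0.71, [458.8, 312.3, 468.3, 344.4]), (0.68, [410.7, 156.6, 432.4, 178.2])]
```

View pics/hook_c.png

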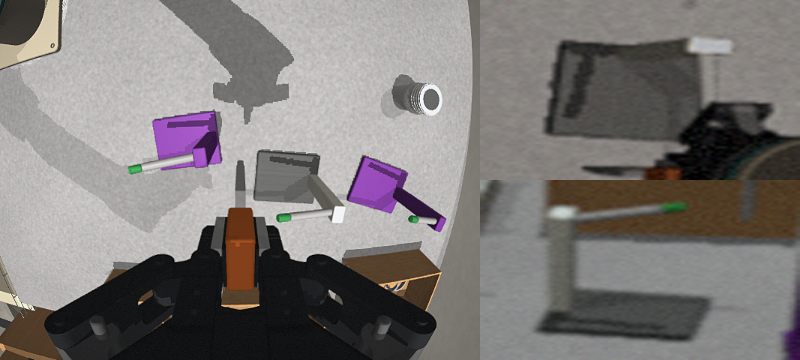

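```bash
cat > hk.py <<'E'
from fit import *
from scipy.optimize import least_squares
w=pickle.load(open("hook_wrist.pkl","rb"));F=pickle.load(open("F.pkl","rb"))
c,s=np.cos(np.radians(20)),np.sin(np.radians(20))
root=(.037,0,.15);tip=(.037-.08*c,0,.15+.08*s);post=(.045,0,.16)
k=4/3
obs={"w":(w,fproj,[((277*k,218*k),tip),((331*k,212.5*k),root),((338.5*k,214*k),post),((257*k,150*k),(-.055,.045,.012)),((320*k,156*k),(.055,.045,.012)),((254*k,200*k),(-.055,-.045,.012))]),
"t":(F["top"],proj,[((493,240.7),root),((493.5,268.5),tip),((493.5,236),post)]),
"s":(F["side"],proj,[((322.2,136),root),((348,132),tip)])}
def res(p,ks): return np.concatenate([(obs[k][1](obs[k][0],W(p,np.array([q for _,q in obs[k][2]])))-np.array([u for u,_ in obs[k][2]])).ravel()*(1 if k=="w" else 1.) for k in ks])
def fit(ks): return least_squares(lambda p:res(p,ks),[.519,-.366,0],loss="soft_l1")
if __name__=="__main__":
    for ks in("w","t","s","wts"):
        r=fit(ks); print(ks,r.x.round(4),res(r.x,ks).round(1).tolist())
E
python3 hk.py
```

```text
w [ 0.5215 -0.3659 -0.0942] [0.2, -0.4, -0.7, -1.8, -0.0, 0.6, 0.9, 1.1, 0.4, -0.4, -0.9, 0.7]
t [ 0.5174 -0.3691 -0.0983] [-0.5, -1.3, -0.0, 2.8, 0.6, -0.2]
s [ 0.5194 -0.3687 -0.1969] [0.1, 0.1, -0.1, -0.0]
wts [ 0.5213 -0.3663 -0.0982] [-0.0, -0.2, -1.0, -1.3, -0.4, 1.2, 0.9, 1.2, 0.3, 0.1, -1.1, 0.8, -1.7, -2.9, -1.3, 1.1, -0.6, -1.8, -0.9, 1.1, -0.5, -0.3]
```

```bash
cat > hang.py <<'E'
from look import *
from fit import W
P=(.5213,-.3663,-.096);Rh=R.from_euler("z",P[2]).as_matrix()
u=Rh@[-np.cos(np.radians(20)),0,np.sin(np.radians(20))];root=W(P,np.array([[.037,0,.15]]))[0]
Qh=down(P[2])
def tcph(s,dz=0): return root+u*s+[0,0,.0295+dz]
E
python3 - <<'E'
from hang import *
w=pickle.load(open("hook_wrist.pkl","rb")); k=4/3
print("purple post/tip",fatz(w,(200*k,158*k),.16).round(3),fatz(w,(132*k,170*k),.177).round(3),"pre",tcph(.11).round(3))
p=tcph(.11); p2=p.copy();p2[2]=.33
bot.movel(p2,Qh,rate=.15); bot.movel(p,rate=.15); bot.hold(.3); st()
look("pre",["gauge_hole","peg"],("wrist","side","top"))
S=bot.read_state(); M=R.from_quat(S["eef_rot"]).as_matrix(); H=S["ee_pos"]+M[:,2]*.0295
s=cv2.imread("pics/pre_side.png")[90:210,270:430]; t=cv2.imread("pics/pre_top.png")[200:320,430:530]
f=pickle.load(open("pre_side.pkl","rb"))
for X,c in ((H,(0,0,255)),(root,(255,0,0)),(root+u*.08,(0,255,0))): print(fproj and proj(f,X).round(1), proj(pickle.load(open("pre_top.pkl","rb")),X).round(1))
cv2.imwrite("pics/pre_c.png",np.hstack([cv2.resize(s,(480,360),interpolation=cv2.INTER_CUBIC),cv2.resize(t,(300,360),interpolation=cv2.INTER_CUBIC)]))
E
```

```text
purple post/tip [ 0.395 -0.292  0.16 ] [ 0.317 -0.299  0.177] pre [ 0.455 -0.36   0.217]
t 27.09 p [ 0.4555 -0.3601  0.2177] F [-0.5 -0.  -2.3] o 0.0135
{'fx': 371.6483, 'fy': 371.6483, 'cx': 320.0897, 'cy': 238.6131, 'rvec': [-2.837, 0.1357, 0.0179], 'tvec': [-0.4883, -0.3344, 0.2727]}
wrist gauge_hole [(0.74, [319.2, 283.9])]
wrist peg [(0.91, [480.5, 254.5]), (0.61, [190.2, 158.6])]
side gauge_hole [(0.69, [358.9, 126.9]), (0.57, [266.8, 385.1]), (0.33, [302.1, 246.5])]
side peg [(0.54, [383.6, 154.7]), (0.52, [261.2, 127.0]), (0.42, [323.8, 137.0])]
top gauge_hole [(0.68, [493.6, 283.7]), (0.46, [169.7, 228.2]), (0.36, [471.0, 254.5])]
top peg [(0.71, [492.0, 241.4]), (0.67, [462.2, 309.2]), (0.56, [502.1, 162.1])]
[[357.6 129.5]] [[492.6 282. ]]
[[321.2 137.2]] [[491.2 237.8]]
[[347.5 131.7]] [[492.3 269.6]]
```

View pics/pre_c.png

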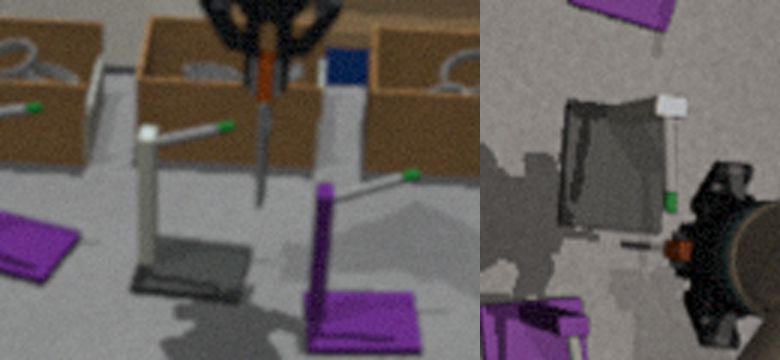

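```bash
python3 - <<'E'
from hang import *
for s in(.085,.07,.05,.038):
    bot.movel(tcph(s),rate=.1); f=st()["contact_force"]
    if np.linalg.norm(f-[0,0,-2.5])>8: print("contact",s); break
else:
    for dz in(-.006,-.008,-.010,-.012,-.014):
        bot.movel(tcph(.038,dz),rate=.05); f=st()["contact_force"]
        if f[2]>2: break
look("on",["gauge_hole","peg"],("side","top"))
s=cv2.imread("pics/on_side.png")[90:210,270:430]; t=cv2.imread("pics/on_top.png")[200:320,430:530]
cv2.imwrite("pics/on_c.png",np.hstack([cv2.resize(s,(480,360),interpolation=cv2.INTER_CUBIC),cv2.resize(t,(300,360),interpolation=cv2.INTER_CUBIC)]))
E
```

```text
t 27.94 p [ 0.4786 -0.3619  0.2081] F [-0.6  0.4 -2.8] o 0.0134
t 28.24 p [ 0.4925 -0.3633  0.2032] F [ 0.6 -0.2 -3.2] o 0.0132
t 28.59 p [ 0.5111 -0.3651  0.1963] F [-0.4 -0.8 -3. ] o 0.013
t 28.86 p [ 0.5224 -0.3661  0.1924] F [-0.4 -0.4 -2.4] o 0.0134
t 29.12 p [ 0.5218 -0.3662  0.1861] F [ 0.1  0.5 -2.9] o 0.0133
t 29.38 p [ 0.5225 -0.3666  0.1846] F [ 0.2  0.3 -3.2] o 0.0137
t 29.62 p [ 0.523  -0.3668  0.1838] F [-0.4  0.7  4.6] o 0.0134
side gauge_hole [(0.74, [335.3, 136.2]), (0.65, [265.6, 384.6]), (0.28, [334.0, 146.8])]
side peg [(0.69, [383.3, 156.9]), (0.61, [263.8, 126.9]), (0.44, [324.0, 138.1])]
top gauge_hole [(0.54, [492.4, 252.9])]
top peg [(0.55, [500.9, 164.1]), (0.49, [457.8, 307.9]), (0.44, [494.3, 238.2])]
```

View pics/on_c.png

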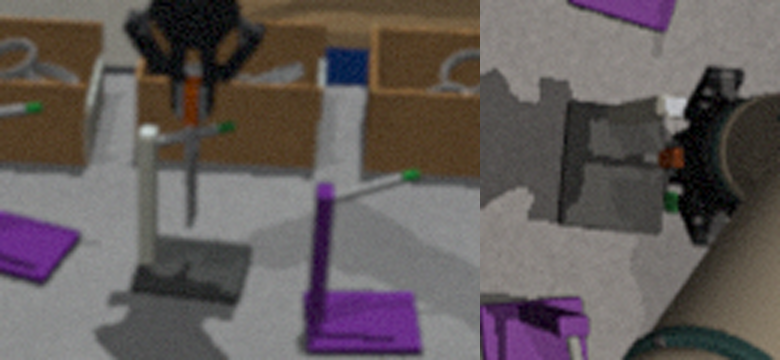

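```bash
python3 - <<'E'
from hang import *
bot.gripper_to(.034); st(); 
p=bot.read_state()["ee_pos"]; p[2]=.30; bot.movel(p,rate=.12); st()
bot.move_to([.40,-.05,.40],down(-.1)); bot.hold(.5); st()
look("end",["gauge_hole","gauge","peg","jaw_push","brass_nipple","zinc_nipple","hose_clamp"],("side","top"))
s=cv2.imread("pics/end_side.png"); t=cv2.imread("pics/end_top.png")
a=cv2.resize(s[90:210,270:430],(400,300),interpolation=cv2.INTER_CUBIC); b=cv2.resize(t[200:320,400:560],(400,300),interpolation=cv2.INTER_CUBIC)
c=cv2.resize(s[160:400,190:510],(400,300)); d=cv2.resize(t[120:360,130:450],(400,300))
cv2.imwrite("pics/end_c.png",np.vstack([np.hstack([a,b]),np.hstack([c,d])]))
E
```

```text
t 30.26 p [ 0.5226 -0.3664  0.1823] F [ 0.2  0.2 -0.2] o 0.0341
t 31.39 p [ 0.5223 -0.366   0.2991] F [-0.2 -1.  -0.6] o 0.0339
t 33.22 p [ 0.4    -0.0501  0.3999] F [0.  0.1 0.2] o 0.0342
side gauge_hole [(0.98, [263.0, 389.5]), (0.61, [333.6, 132.6])]
side gauge [(0.61, [269.6, 411.3]), (0.52, [334.5, 165.9])]
side peg [(0.6, [382.6, 155.7]), (0.53, [260.2, 129.5]), (0.4, [322.6, 138.2]), (0.21, [332.7, 122.9])]
side jaw_push [(0.63, [271.4, 255.1])]
side brass_nipple [(0.73, [217.0, 322.2]), (0.53, [333.1, 135.0])]
side zinc_nipple [(0.8, [251.0, 205.7]), (0.2, [324.0, 136.2])]
side hose_clamp [(0.49, [357.9, 335.7])]
top gauge_hole [(0.64, [167.4, 226.2]), (0.63, [492.5, 252.9])]
top gauge [(0.64, [476.7, 257.6]), (0.52, [180.2, 232.2])]
top peg [(0.57, [493.1, 240.4]), (0.55, [462.1, 311.9]), (0.42, [502.6, 163.0])]
top jaw_push [(0.8, [320.0, 205.5])]
top brass_nipple [(0.94, [259.8, 177.7])]
top zinc_nipple [(0.89, [419.9, 170.7])]
top hose_clamp [(0.7, [255.1, 292.3])]
```

View pics/end_c.png

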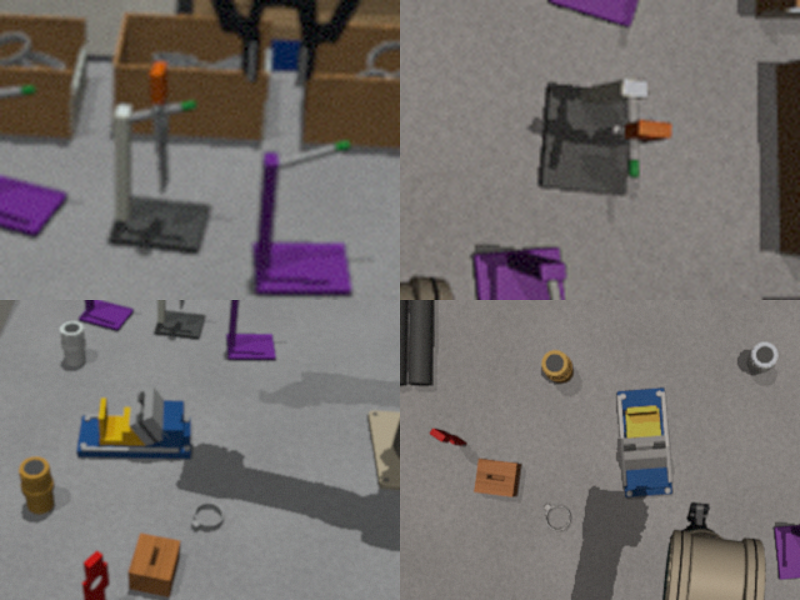

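```bash
python3 -c "
from plant import bot
print(bot.finish_job())"
```

```text
the job is handed in; nothing more can be done
None
```

The job is done and handed in at about 33 s on the robot's clock, inside the 72 s limit. I viewed 10 pictures.

- **Jaw:** I pushed the yellow jaw until it stopped dead, and it did not move further under 33 N. The mouth then measured the expected 18 mm. The push plate moved only about 20 mm of the possible 30 mm, so the jaw probably started partly closed.
- **Gauge in the gap:** I took the steel, orange-handled gauge from the wooden stand and slid it down the 30° gap without touching the sides. The shoulders seated at 60.3 mm, where the axial force rose to 14 N, and I then drew it out along the same line.
- **Hanging:** The peg of the white-post stand took the gauge's weight at the height I predicted. After release, the last pictures show the gauge hanging by its hole, about midway along the peg.
- **Final checks:** The vise still looked shut. The brass nipple, zinc nipple, hose clamp, red gauge and purple stands were where they began, to within a few pixels. The robot was clear of everything and reading about 0 N.

No check failed. The vision networks gave a few false matches, such as a brass nipple at the hook; I discounted these against the pictures.

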